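Load an effects pedal into its dock through the sprung one-way gate

TASK

Put the red mini effects pedal on the dock's entry plate and push it from behind through the orange sprung gate until it is pressed firmly against the rubber stop; the stop sits at a different depth each time, so feel for it, hold the press for a moment and do not ram it. Then draw your fingers back slowly the way they came with the gate riding on them, so that the gate eases shut behind the pedal and never snaps back. Keep the pedal upright, leave the green pedal, the jar and the battery where they are, and let go of everything.

Things in the scene. Friction and masses are not known exactly. Their poses are not given: they have to be found in the camera images.
- dock: Fixed pedal dock: dark slick-coated plate 335 x 110 mm, 6 mm thick, with aluminium guide walls. Origin: gate line, mid-channel, at desk height. x = push direction into the dock, y left, z up; its yaw varies. Plate from x = -125 to 210 mm, y = +-55 mm. All x, y below are in this frame.
- entry (a point): Middle of the bare entry plate's top at x = -80 mm, y = 0, z = 6 mm. The plate is open all round from x = -125 to -40 mm; walls begin at x = -39 mm.
- mouth (a point): Start of the straight channel at x = -30 mm, y = 0, z = 6 mm (floor). Open at the top, 50 mm wide (y = +-25 mm), walls 6 mm thick up to z = 30 mm, flared at x = -39 to -30 mm. The right wall runs to x = 205 mm; the left one breaks from x = -4 to 70 mm for a recess (to y = 43 mm) in which the gate swings.
- bridge (a point): Middle of the top of the grey bridge across the channel: x = 114 to 150 mm, z = 56 to 60 mm, y = +-40 mm. The pedal slides under it and cannot be put in from above.
- gate (a joint): Orange gate across the channel: angle in rad, 0 shut, grows swinging inward (dock +x), up to 1.45; cannot open outward. Spring-shut, 1 to 2 N at the tip. It has a low leaf, which the pedal's nose pushes open and which lies at 1.3 rad on the pedal's left side until the pedal's rear face passes x = 54 mm, and a longer bar above pedal height, which then comes to rest on the fingers.
- gate_pin (a point): Upright brass hinge pin of the gate: x = 0, y = 35 mm, this point at z = 20 mm. Leaf 55 mm long, z = 8 to 34 mm; bar 75 mm long, z = 42 to 48 mm; 3 to 4 mm thick. Upright fingers mid-channel behind the pedal, part of them at x below 70 mm, catch the bar at about 1.1 rad; drawn straight back at 15 to 20 mm/s past x = -5 mm they ease it shut; lifted out they let it snap.
- stop (a joint): Black rubber stop at the channel's end: its compression in m (0 untouched, 5 N per mm, at most 6 mm). Clamped at an unmeasured depth: the pedal touches it with its rear face somewhere from x = 58 to 78 mm (pedal centre 105 to 125 mm). Pressed firmly from 1 mm (5 N), rammed beyond 2.4 mm (12 N); it pushes the pedal back out to first touch when released.
- pedal_center (a point): Centre, 16 mm above the underside, of the loose red mini effects pedal: metal box 94 (x) x 46 (y) x 32 mm high, flat ends, 0.15 to 0.3 kg, standing on the desk. On top a white knob (18 mm across, 11 tall) at x = +25 mm, a footswitch (11 across, 10 tall) at x = -26 mm. Either end may go first. Sliding it on the dock takes under 1 N, at the gate 2 to 4 N.
- tuner_center (a point): Centre of the green pedal of the same shape and size as the red one; stays where it is.
- tin_center (a point): Centre of a small jar with a blue label, 56 mm across, 55 mm high; stays where it is.
- battery_center (a point): Centre of a black and copper block battery lying flat, 48 x 26 x 17 mm high; stays where it is.
Things that resemble listed ones, but are neither listed nor needed, are in the scene too. There is more than one size of the part that bears pedal_center; the job needs the smallest.

How it is judged:
By the outcome, as a careful person would: the job done as asked, in the order asked, and still so for the second after the job is handed in, with the robot touching nothing.
It also fails if it takes over 72 s, if anything falls off the work surface, if the arm or the gripper's body presses on something with over 40 N, if the wrist force passes 120 N, or if a joint passes its speed limit or range.

ROBOT

A 6-joint arm with a two-finger parallel gripper is mounted at the origin on the work surface. World frame = base frame: x ahead of the robot, y to its left, z up, the work surface at z = 0. Lengths are in m, angles in rad, forces in N, time in s.
With the tool pointing down it reaches from about 0.15 to 0.775 m from the base axis. Payload 6.1 kg.
Tool frame: the origin (TCP) lies at the very end of the fingers, on their centre line; the grasp point (between the pads) lies 19 mm behind it; z points along the fingers, y is the line along which they close (so a half turn about z gives the same grasp; the last joint's range is limited). The gripper opens to 85 mm and grips with 20 to 120 N. Pads are 22 mm wide; open, the fingers measure 114 mm over their backs; the gripper's body (76 mm by 85 mm) begins 54 mm behind the grasp point. The pads swing forward as they close: fully open they stand 13 mm farther back than shut.
Start: joints at [-1.317, 0.126, -0.04, 1.405, 0, 1.571], TCP at [0.132, -0.508, 0.231] pointing down, gripper open.
Joint ranges: [-2.72, 2.72], [-0.95, 1.95], [-1.27, 1.35], [-1.78, 2.02], [-1.46, 1.47], [-3.14, 3.14]. Speed limits (rad/s): [2.39, 2.39, 3.01, 3.14, 3.14, 3.14].

INTERFACE

Orientations are given as [roll, pitch, yaw] about the fixed x, y, z axes, in that order (R = Rz(yaw) Ry(pitch) Rx(roll)).
In Python, from rig import arm gives the robot as it stands. The module is installed in compiled form; this text tells all that it offers.
- The arm moves only by the tool drive_tool, never from a script. Its argument "rows" is a list of rows, each a list of 6 numbers: the shift along the tool's x, y, z as a fraction of full scale, then the turn, a rotation vector about the tool's x, y, z as a fraction of full scale. A call has 1 to 8 rows; each row is the pose to reach, as a shift and turn from the pose commanded when the call began, along the tool's axes at that moment, turning the shorter way round; what a row does not reach only later rows make up. Full scale, the value 1, is 0.15 m for a shift and 180 degrees for a turn. A row lasts 1/10 s, in which the tool goes at most 50 mm and 8.59 degrees, less where a joint would pass 70% of its speed; a pose out of reach is approached as far as the arm can. A call with a number of a shift or a turn outside -1 to 1 is refused whole. A call with a gripper value outside its range is refused whole. "jaw" is the opening, from 0 (shut) to 1 (fully open), set as the call begins (left out, the last holds). The fingers move at their own pace and stop on an object; "newtons" is the grip in N (left out, the last holds). Time passes only in rows, so rows that repeat a pose let the fingers close. It gives the time, the measured TCP pose, the force, the opening and the grip force at its end, in the units of the state.
- arm.read_state(): the state, without advancing time (a new reading comes with each control period).
- arm.get_image(name): name is "scene" or "top" or "wrist"; returns (picture, depth): 420x560x3 uint8, blue, green, red; 420x560 float32, m along the optical axis (not along the pixel's ray), 0 where there is no reading.
- arm.calibration(name): a dict with "camera_matrix" (3x3 intrinsics, pixels), "world_from_camera" (4x4, takes a point from camera to world coordinates); the wrist camera has in their place "T_tool_cam" (4x4, takes a point from camera to tool coordinates, whose origin is the TCP and whose axes are the flange's). Camera axes: x right, y up, looking along -z (the intrinsics and any distortion apply to the point x, -y, -z); pixel columns grow to the right and rows downward; lengths in m; the calibration is good to about 2 mm. The wrist camera is an equidistant fisheye: a pixel r from the principal point sees the ray r / f radians off the axis. A picture is of the moment at which its call begins: read the wrist's pose just before it. calibration takes no time and is no camera call.
- arm.finish_job(): hands the job in; it is judged then, once.
The state is a dict: "clock": time; "joint_positions": joint angles; "joint_velocities": joint speeds; "joint_torque": joint torques, N m; "eef_pos": TCP position; "eef_rot": TCP orientation; "wrist_force": force on the tool from outside, world axes, zero at the start; "moment": the same for the moment, N m; "gripper_width": finger opening in m; "finger_force": force on a finger pad.
Only numpy, scipy, OpenCV 4.12 (cv2) and the standard library are available. Lean on these libraries where they do the work, as an engineer would, in place of code of your own. Each camera call takes 0.05 s, during which the arm holds its last target. There are 200 camera calls.

## Working session

There is one attempt and no reset: what is moved stays moved. The work goes in short steps, Python scripts to look and compute and a tool call to move; the robot and the scene stay as the last step left them, time stands still between calls to the robot, and variables do not carry over. Pictures are saved under pics/ and viewed, at most 10 in all, crops included, and the job is handed in when it is done.

Besides the shell and the picture viewer there is one more tool, called after ">>>" as name([rows], argument=value, ...), one row to a line, values as JSON. drive_tool: Moves the arm, as the interface text tells. Its arguments: {"type":"object","properties":{"rows":{"type":"array","items":{"type":"array","items":{"type":"number","minimum":-1,"maximum":1}}},"jaw":{"type":"number"},"newtons":{"type":"number"}},"required":["rows"]}

```bash
mkdir -p pics
python3 - <<'E'
from rig import arm
import cv2,numpy as np
s=arm.read_state();print({k:np.round(v,3).tolist() for k,v in s.items()})
for n in ("top","scene"):
    p,d=arm.get_image(n);cv2.imwrite(f"pics/{n}0.png",p);np.save(f"pics/{n}0.npy",d)
    c=arm.calibration(n);print(n,{k:np.round(v,4).tolist() if not isinstance(v,str) else v for k,v in c.items()})
print(arm.calibration("wrist"))
E
```

```text
{'clock': 0.0, 'joint_positions': [-1.317, 0.126, -0.041, 1.405, 0.0, 1.571], 'joint_velocities': [0.0, -0.001, -0.0, 0.0, 0.0, 0.0], 'joint_torque': [0.0, -43.591, 35.293, 0.017, -0.0, -0.0], 'eef_pos': [0.132, -0.508, 0.231], 'eef_rot': [-3.14, -0.0, 0.254], 'wrist_force': [0.502, 0.282, -0.025], 'moment': [0.031, -0.036, 0.05], 'finger_force': 0.0, 'gripper_width': 0.086}
top {'camera_matrix': [[391.5723, 0.0, 276.845], [0.0, 391.5723, 205.4555], [0.0, 0.0, 1.0]], 'world_from_camera': [[-0.004, 0.9816, -0.1908, 0.3843], [-1.0, -0.0032, 0.0045, 0.0153], [0.0038, 0.1908, 0.9816, 1.0475], [0.0, 0.0, 0.0, 1.0]]}
scene {'camera_matrix': [[485.8993, 0.0, 285.074], [0.0, 485.8993, 202.8113], [0.0, 0.0, 1.0]], 'world_from_camera': [[-0.2977, -0.67, 0.6801, 1.2324], [0.9546, -0.2007, 0.2201, 0.2271], [-0.011, 0.7147, 0.6993, 0.7378], [0.0, 0.0, 0.0, 1.0]]}
{'camera_matrix': array([[325.1922621 ,   0.        , 276.54231963],
       [  0.        , 325.1922621 , 202.06239818],
       [  0.        ,   0.        ,   1.        ]]), 'T_tool_cam': array([[ 3.66189387e-04,  9.64892545e-01,  2.62644707e-01,
         6.60917539e-02],
       [ 9.99999500e-01, -5.97647151e-04,  8.01371858e-04,
         8.27677984e-04],
       [ 9.30206592e-04,  2.62644282e-01, -9.64892282e-01,
        -1.42509136e-01],
       [ 0.00000000e+00,  0.00000000e+00,  0.00000000e+00,
         1.00000000e+00]])}
```

View pics/top0.png

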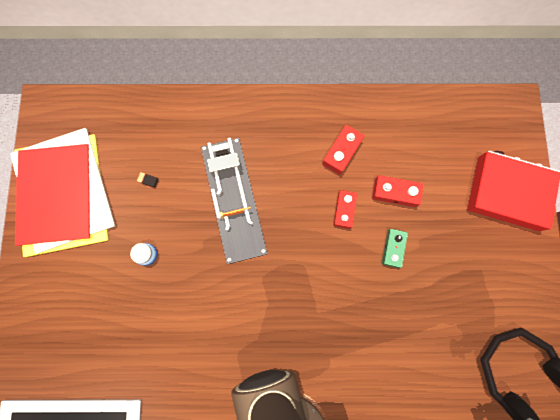

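View pics/scene0.png

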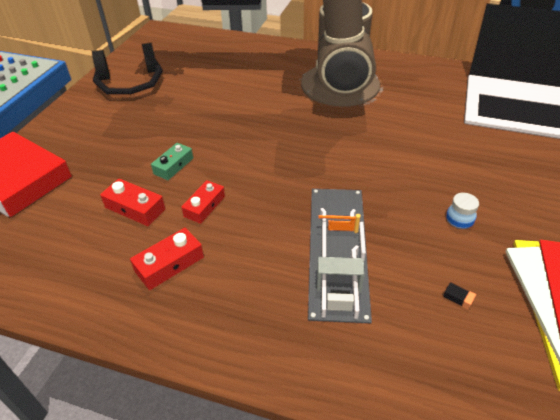

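Red candidates in the top view are (343,148), (398,191) and (345,209). The last looks smallest, so I'll check metric sizes and take an enlarged crop. The dock's entry plate is the near (lower) end at about (244,245), with the orange gate at (235,211).

```bash
cat > h.py <<'E'
import numpy as np,cv2
from rig import arm
def ray(n,uv,z):
    c=arm.calibration(n);K=c["camera_matrix"];T=c["world_from_camera"]
    uv=np.atleast_2d(np.asarray(uv,float))
    d=np.c_[(uv[:,0]-K[0,2])/K[0,0],-(uv[:,1]-K[1,2])/K[1,1],-np.ones(len(uv))]@T[:3,:3].T
    return T[:3,3]+d*((z-T[2,3])/d[:,2])[:,None]
def pix(mask): # contour pixels of blobs
    return [c for c in cv2.findContours(mask.astype(np.uint8),0,cv2.CHAIN_APPROX_NONE)[0] if cv2.contourArea(c)>60]
def rect(n,c,z):
    w=ray(n,c.reshape(-1,2),z)[:,:2]
    return cv2.minAreaRect((w*1000).astype(np.float32))
def pts(n,p,d): # world points from depth
    c=arm.calibration(n);K=c["camera_matrix"];T=c["world_from_camera"]
    v,u=np.mgrid[:p.shape[0],:p.shape[1]]
    P=np.stack([(u-K[0,2])/K[0,0]*d,-(v-K[1,2])/K[1,1]*d,-d],-1)
    return P@T[:3,:3].T+T[:3,3]
E
python3 - <<'E'
from h import *
for n in("top","scene"):
    p=cv2.imread(f"pics/{n}0.png");d=np.load(f"pics/{n}0.npy");W=pts(n,p,d)
    h=cv2.cvtColor(p,cv2.COLOR_BGR2HSV)
    red=((h[...,0]<6)|(h[...,0]>174))&(h[...,1]>200)&(h[...,2]>120)
    for c in pix(red):
        M=np.zeros(p.shape[:2],np.uint8);cv2.drawContours(M,[c],-1,1,-1)
        print(n,"red",cv2.boundingRect(c),"z med",np.median(W[M>0][:,2]).round(3),"rect",np.round(cv2.minAreaRect(c)[0]),rect(n,c,.032), "med",np.median(W[M>0],0).round(3))
    g=(h[...,0]>55)&(h[...,0]<85)&(h[...,1]>100)
    for c in pix(g): print(n,"green",rect(n,c,.032))
    dk=(h[...,1]<60)&(h[...,2]<110)&(W[...,2]>-.01)&(W[...,2]<.02)&(W[...,0]>.3)&(abs(W[...,1]-.12)<.15)
    dk=cv2.morphologyEx(dk.astype(np.uint8),cv2.MORPH_CLOSE,np.ones((15,15)))
    for c in pix(dk): print(n,"dock",cv2.contourArea(c),rect(n,c,.006))
    o=(h[...,0]>8)&(h[...,0]<22)&(h[...,1]>200)&(h[...,2]>200)
    for c in pix(o)+[]: print(n,"orange",cv2.boundingRect(c),rect(n,c,.045))
p=cv2.imread("pics/top0.png");a=cv2.resize(p[115:275,320:430],None,fx=3.5,fy=3.5,interpolation=2)
b=cv2.resize(p[130:270,195:275],None,fx=4,fy=4,interpolation=2)
cv2.imwrite("pics/c1.png",np.hstack([a,b]) if a.shape[0]==b.shape[0] else a)
E
```

```text
top red (468, 152, 81, 79) z med 0.035 rect [497. 205.] ((584.96875, -570.3568725585938), (251.90211486816406, 142.78656005859375), 33.45470428466797) med [ 0.571 -0.539  0.035]
top dock 303.5 ((702.804443359375, 151.28860473632812), (71.9069595336914, 78.56326293945312), 15.67280387878418)
scene red (540, 240, 20, 90) z med 0.03 rect [550. 284.] ((597.1484375, 511.53961181640625), (33.567527770996094, 201.07095336914062), 85.45797729492188) med [0.565 0.521 0.03 ]
scene red (131, 228, 72, 61) z med 0.04 rect [167. 257.] ((746.4449462890625, -162.4141845703125), (88.67274475097656, 128.19384765625), 57.605926513671875) med [ 0.756 -0.163  0.04 ]
scene red (182, 181, 42, 42) z med 0.031 rect [203. 201.] ((588.15673828125, -160.8384246826172), (63.45532989501953, 113.45660400390625), 79.6682357788086) med [ 0.595 -0.161  0.031]
scene red (101, 179, 64, 47) z med 0.039 rect [132. 201.] ((631.8690795898438, -304.03582763671875), (150.30441284179688, 82.58467864990234), 78.85303497314453) med [ 0.641 -0.293  0.039]
scene red (0, 132, 71, 84) z med 0.052 rect [ 23. 166.] ((590.2098388671875, -580.614990234375), (308.98187255859375, 144.34613037109375), 40.164268493652344) med [ 0.624 -0.549  0.052]
scene green ((487.3162841796875, -283.4168701171875), (64.83916473388672, 107.77965545654297), 76.72962951660156)
scene dock 4906.0 ((610.4600219726562, 132.0352783203125), (334.0444030761719, 108.24048614501953), 13.769360542297363)
scene orange (329, 221, 25, 9) ((586.245361328125, 131.92575073242188), (21.258386611938477, 47.83527755737305), 16.725187301635742)
```

View pics/c1.png

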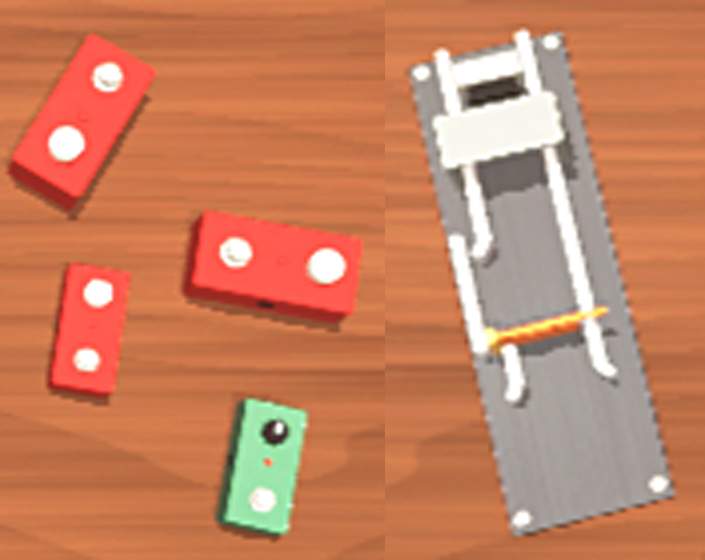

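The confirmed target is the red pedal at (345,209): its top is at z≈0.031 and it matches the green one's size. The other two are taller (0.04) and larger. Its knob end points away from the robot, so the knob end goes first. Next I'll refine the pedal and dock poses.

Run:
```python
from h import *
p=cv2.imread("pics/top0.png");d=np.load("pics/top0.npy");W=pts("top",p,d)
h=cv2.cvtColor(p,cv2.COLOR_BGR2HSV)
red=((h[...,0]<7)|(h[...,0]>172))&(h[...,1]>150)&(h[...,2]>175)
print("hsv at pedal",h[200:220:5,345],h[209,320])
m=np.zeros_like(red);m[185:235,330:362]=red[185:235,330:362]
for z in(.030,.032):
  for c in pix(m): print("pedal",rect("top",c,z))
# knobs (white) on pedal, tops z~.043
w=(h[...,1]<90)&(h[...,2]>150);m=np.zeros_like(w);m[185:235,330:362]=w[185:235,330:362]
for c in cv2.findContours(m.astype(np.uint8),0,2)[0]:
    if cv2.contourArea(c)>5: print("knob",cv2.contourArea(c),ray("top",cv2.minEnclosingCircle(c)[0],.042).round(4))
g=(h[...,1]<110);m=np.zeros_like(g);m[132:268,195:275]=g[132:268,195:275]
m=cv2.morphologyEx(m.astype(np.uint8),cv2.MORPH_CLOSE,np.ones((7,7)))
for c in pix(m): print("dock",cv2.contourArea(c),rect("top",c,.006))
w=(h[...,1]<40)&(h[...,2]>200);
for n,(r,cc) in {"a":(148,204),"b":(140,236),"c":(260,229),"d":(251,263)}.items():
    s=w[r-5:r+6,cc-5:cc+6];v,u=np.nonzero(s);print(n,len(u),(u.mean()+cc-5,v.mean()+r-5) if len(u) else 0, ray("top",(u.mean()+cc-5,v.mean()+r-5),.007).round(4) if len(u) else 0)
# scene pedal top-face
p=cv2.imread("pics/scene0.png");d=np.load("pics/scene0.npy");W=pts("scene",p,d);h=cv2.cvtColor(p,cv2.COLOR_BGR2HSV)
reg=np.zeros(p.shape[:2],bool);reg[175:228,178:228]=1
t=reg&(W[...,2]>.028)&(W[...,2]<.036)&(h[...,1]>150)
q=(W[t][:,:2]*1000).astype(np.float32);print("scene top",t.sum(),cv2.minAreaRect(q))
```

```text
hsv at pedal [[ 90   1 255]
 [  2 175 255]
 [  2 175 255]
 [  0   0 255]] [ 11 159 208]
pedal ((573.8515014648438, -170.80470275878906), (48.00698471069336, 96.35449981689453), 79.55107116699219)
pedal ((573.47900390625, -170.4388427734375), (47.912620544433594, 96.16511535644531), 79.55107116699219)
knob 25.5 [[ 0.5476 -0.1643  0.042 ]]
knob 39.5 [[ 0.5991 -0.175   0.042 ]]
dock 4806.0 ((609.8131103515625, 130.96710205078125), (341.9930114746094, 111.12943267822266), 13.866601943969727)
a 29 (np.float64(206.3793103448276), np.float64(147.13793103448276)) [[0.7527 0.2062 0.007 ]]
b 19 (np.float64(234.0), np.float64(141.26315789473685)) [[0.7698 0.1296 0.007 ]]
c 14 (np.float64(228.78571428571428), np.float64(259.35714285714283)) [[0.4423 0.1378 0.007 ]]
d 15 (np.float64(262.8666666666667), np.float64(250.46666666666667)) [[0.4653 0.0481 0.007 ]]
scene top 549 ((575.4356079101562, -167.81637573242188), (47.07133102416992, 96.678955078125), 78.55445861816406)
```

```bash
cat >> h.py <<'E'
from scipy.spatial.transform import Rotation as Rn
DO=np.array([.5688,.1213]);DY=.2417
def dock(x,y=0):
    c,s=np.cos(DY),np.sin(DY);return DO+np.array([c*x-s*y,s*x+c*y])
def indock(P):
    c,s=np.cos(DY),np.sin(DY);q=np.array(P)[:2]-DO;return np.array([c*q[0]+s*q[1],-s*q[0]+c*q[1]])
def go(x,y,z,yaw):
    s=arm.read_state();R=Rn.from_euler("xyz",s["eef_rot"]);T=Rn.from_euler("xyz",[np.pi,0,yaw])
    print("t",round(s["clock"],2),"shift u",(R.inv().apply(np.array([x,y,z])-s["eef_pos"])/.15).round(3),"turn u",((R.inv()*T).as_rotvec()/np.pi).round(4))
E
python3 -c "
from h import *
go(.5745,-.1693,.17,-.193);print(arm.read_state()['eef_rot'])"
```

```text
t 0.1 shift u [ 3.424 -1.443  0.406] turn u [-5.000e-04  1.000e-04  1.422e-01]
[-3.14014507e+00  3.16505382e-05  2.53829012e-01]
```

>>> drive_tool([
  [0.85, -0.36, 0, 0, 0, 0],
  [0.85, -0.36, 0, 0, 0, 0],
  [0.85, -0.36, 0, 0, 0, 0],
], jaw=1)

```text
clock: 0.4
eef_pos: [0.2427, -0.4223, 0.2309]
eef_rot: [-3.141, -0.0, 0.253]
wrist_force: [0.3, -0.6, -0.3]
gripper_width: 0.0853
finger_force: 0.0
```

>>> drive_tool([
  [0.85, -0.36, 0, 0, 0, 0],
  [0.85, -0.36, 0, 0, 0, 0],
  [0.85, -0.36, 0, 0, 0, 0],
])

```text
clock: 0.7
eef_pos: [0.353, -0.3377, 0.2311]
eef_rot: [-3.141, -0.0, 0.255]
wrist_force: [-0.2, -0.3, 0.4]
gripper_width: 0.0853
finger_force: 0.0
```

>>> drive_tool([
  [0.85, -0.36, 0, 0, 0, 0],
  [0.85, -0.36, 0, 0, 0, 0],
  [0.85, -0.36, 0, 0, 0, 0],
])

```text
clock: 1.0
eef_pos: [0.463, -0.2533, 0.2309]
eef_rot: [-3.141, 0.0, 0.255]
wrist_force: [1.0, -0.7, 0.0]
gripper_width: 0.0856
finger_force: 0.0
```

```bash
python3 -c "
from h import *
go(.5745,-.1693,.13,-.193)"
```

```text
t 1.0 shift u [ 0.861 -0.354  0.673] turn u [-2.000e-04  1.000e-04  1.427e-01]
```

>>> drive_tool([
  [0.86, -0.355, 0.67, 0, 0, 0.142],
  [0.86, -0.355, 0.67, 0, 0, 0.142],
  [0.86, -0.355, 0.67, 0, 0, 0.142],
  [0.86, -0.355, 0.67, 0, 0, 0.142],
  [0.86, -0.355, 0.67, 0, 0, 0.142],
])

```text
clock: 1.5
eef_pos: [0.5728, -0.1695, 0.1276]
eef_rot: [-3.141, 0.005, -0.187]
wrist_force: [0.3, 1.3, 0.1]
gripper_width: 0.0854
finger_force: 0.0
```

```bash
cat >> h.py <<'E'
def wray(uv,z,s,cal):
    K=cal["camera_matrix"];uv=np.atleast_2d(np.asarray(uv,float));a=(uv-K[:2,2])/K[0,0]
    r=np.hypot(*a.T)+1e-9;d=np.c_[a[:,0]/r*np.sin(r),-a[:,1]/r*np.sin(r),-np.cos(r)]
    T=np.eye(4);T[:3,:3]=Rn.from_euler("xyz",s["eef_rot"]).as_matrix();T[:3,3]=s["eef_pos"];T=T@cal["T_tool_cam"]
    d=d@T[:3,:3].T;return T[:3,3]+d*((z-T[2,3])/d[:,2])[:,None]
def snap(f):
    s=arm.read_state();p,d=arm.get_image("wrist");cv2.imwrite(f"pics/{f}.png",p);np.save(f"pics/{f}.npy",d);return s,p,d
E
python3 - <<'E'
from h import *
s,p,d=snap("w1");h=cv2.cvtColor(p,cv2.COLOR_BGR2HSV);cal=arm.calibration("wrist")
red=((h[...,0]<7)|(h[...,0]>172))&(h[...,1]>150)&(h[...,2]>110)
print(s["eef_pos"],s["eef_rot"])
for c in pix(red):
    if cv2.contourArea(c)>300:
        q=wray(c.reshape(-1,2),.032,s,cal)[:,:2]*1000
        print(cv2.boundingRect(c),cv2.minAreaRect(q.astype(np.float32)))
E
```

```text
[ 0.57277771 -0.16949512  0.12762288] [-3.1409969   0.00508868 -0.18735713]
(245, 137, 63, 121) ((575.2701416015625, -170.6072235107422), (46.36500549316406, 95.2404556274414), 79.47648620605469)
(360, 66, 146, 89) ((622.582763671875, -311.1851501464844), (135.04981994628906, 61.85481643676758), 78.85069274902344)
(166, 0, 107, 78) ((713.0567626953125, -153.64862060546875), (66.43772888183594, 64.1274185180664), 57.879520416259766)
```

View pics/w1.png

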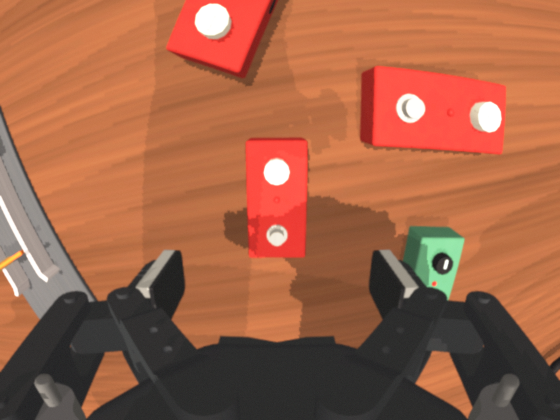

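The wrist view shows the pedal squarely between the pads (245–308, 137–258) with its knob at the far end. It measures 46×95 mm, centred at (0.575,−0.1705). The green pedal at (435,255) is clear of the right finger. Descending now.

```bash
python3 -c "
from h import *
go(.5748,-.1704,.009,-.186)"
```

```text
t 1.55 shift u [ 0.018 -0.005  0.803] turn u [ 0.      0.001  -0.0009]
```

>>> drive_tool([
  [0.015, -0.002, 0.2, 0, 0, 0],
  [0.015, -0.002, 0.4, 0, 0, 0],
  [0.015, -0.002, 0.6, 0, 0, 0],
  [0.015, -0.002, 0.7, 0, 0, 0],
  [0.015, -0.002, 0.76, 0, 0, 0],
  [0.015, -0.002, 0.79, 0, 0, 0],
  [0.015, -0.002, 0.79, 0, 0, 0],
])

```text
clock: 2.25
eef_pos: [0.5752, -0.1723, 0.0132]
eef_rot: [3.141, -0.001, -0.193]
wrist_force: [-0.1, -0.9, -0.2]
gripper_width: 0.0855
finger_force: 0.0
```

>>> drive_tool([
  [0, 0, 0, 0, 0, 0],
  [0, 0, 0, 0, 0, 0],
  [0, 0, 0, 0, 0, 0],
  [0, 0, 0, 0, 0, 0],
  [0, 0, 0, 0, 0, 0],
  [0, 0, 0, 0, 0, 0],
  [0, 0, 0, 0, 0, 0],
  [0, 0, 0, 0, 0, 0],
], jaw=0.3, newtons=25)

```text
clock: 3.05
eef_pos: [0.5758, -0.1716, 0.0133]
eef_rot: [3.142, -0.002, -0.192]
wrist_force: [-1.2, -0.5, 5.8]
gripper_width: 0.0451
finger_force: 27.3
```

>>> drive_tool([
  [0, 0, -0.1, 0, 0, 0],
  [0, 0, -0.3, 0, 0, 0],
  [0, 0, -0.5, 0, 0, 0],
  [0, 0, -0.5, 0, 0, 0],
])

```text
clock: 3.45
eef_pos: [0.5774, -0.1721, 0.0913]
eef_rot: [3.141, -0.006, -0.192]
wrist_force: [0.9, -0.6, -1.9]
gripper_width: 0.0454
finger_force: 26.4
```

```bash
python3 -c "
from h import *
x,y=dock(-.083);print(x,y);go(x,y,.088,DY)
s=arm.read_state();print(s['eef_pos'],s['wrist_force'],s['gripper_width'])"
```

```text
0.4882126044091073 0.10143365479316904
t 3.45 shift u [-0.932 -1.677  0.015] turn u [ 0.0007 -0.0019 -0.1381]
[ 0.57735278 -0.17212635  0.0912759 ] [ 0.86980066 -0.58076486 -1.92994851] 0.04536902175733651
```

>>> drive_tool([
  [-0.1, -0.18, 0, 0, 0, 0],
  [-0.23, -0.42, 0, 0, 0, 0],
  [-0.35, -0.63, 0, 0, 0, 0],
  [-0.47, -0.84, 0, 0, 0, 0],
  [-0.47, -0.84, 0, 0, 0, 0],
])

```text
clock: 3.95
eef_pos: [0.5228, -0.0661, 0.0859]
eef_rot: [-3.115, 0.004, -0.14]
wrist_force: [0.5, 0.3, -2.2]
gripper_width: 0.0454
finger_force: 26.5
```

Run:
```python
from h import *
x,y=dock(-.083);go(x,y,.088,DY)
```

```text
t 3.95 shift u [-0.384 -1.074  0.016] turn u [-0.0086 -0.0004 -0.1214]
```

>>> drive_tool([
  [0, 0, 0, 0, 0, 0],
  [0, 0, 0, 0, 0, 0],
])

```text
clock: 4.15
eef_pos: [0.5256, -0.0682, 0.0868]
eef_rot: [-3.116, 0.001, -0.143]
wrist_force: [-0.0, -0.2, -3.0]
gripper_width: 0.0456
finger_force: 26.6
```

Run:
```python
from h import *
x,y=dock(-.083);go(x,y,.088,DY);s=arm.read_state();print(s['eef_pos'],s['eef_rot'],s['joint_positions'])
```

```text
t 4.15 shift u [-0.407 -1.084  0.021] turn u [-0.0082 -0.0013 -0.1223]
[ 0.52559134 -0.06823622  0.08681964] [-3.11569631e+00  7.56292202e-04 -1.42544350e-01] [-0.14354222  0.17539011 -0.30136271  1.09482565  0.02589558  3.14059445]
```

Joint 6 is at its limit because the tool yaw has to lead joint 1. I'll turn first and then translate.

>>> drive_tool([
  [0, 0, 0, -0.008, -0.001, -0.06],
  [0, 0, 0, -0.008, -0.001, -0.122],
  [0, 0, 0, -0.008, -0.001, -0.135],
  [0, 0, 0, -0.008, -0.001, -0.135],
  [0, 0, 0, -0.008, -0.001, -0.135],
])

```text
clock: 4.65
eef_pos: [0.5255, -0.0683, 0.087]
eef_rot: [-3.141, -0.002, 0.278]
wrist_force: [0.7, 1.2, -1.8]
gripper_width: 0.0451
finger_force: 26.6
```

Run:
```python
from h import *
x,y=dock(-.083);go(x,y,.088,DY);s=arm.read_state();print(s['eef_pos'],s['eef_rot'],s['joint_positions'])
```

```text
t 4.65 shift u [ 0.072 -1.156 -0.006] turn u [-0.0002 -0.0005  0.0117]
[ 0.52551414 -0.06825381  0.08704094] [-3.14104681e+00 -1.71166400e-03  2.78364682e-01] [-1.29815300e-01  1.73458010e-01 -3.02970691e-01  1.09301325e+00
  1.18043050e-03  2.73341300e+00]
```

>>> drive_tool([
  [0.015, -0.2, 0, 0, 0, 0],
  [0.03, -0.45, 0, 0, 0, 0],
  [0.05, -0.75, 0, 0, 0, 0],
  [0.065, -0.9, 0, 0, 0, 0],
  [0.065, -0.95, 0, 0, 0, 0],
])

```text
clock: 5.15
eef_pos: [0.4947, 0.0736, 0.0874]
eef_rot: [-3.141, -0.002, 0.282]
wrist_force: [-0.0, -0.5, -2.6]
gripper_width: 0.0455
finger_force: 26.8
```

Run:
```python
from h import *
s,p,d=snap("w2");cal=arm.calibration("wrist");print(s['eef_pos'],s['eef_rot'])
x,y=dock(-.083);go(x,y,.088,DY)
```

```text
[0.49469921 0.07360555 0.08741402] [-3.14073919e+00 -2.16021666e-03  2.82329814e-01]
t 5.2 shift u [ 0.011 -0.191 -0.004] turn u [-0.0003 -0.0006  0.013 ]
```

View pics/w2.png

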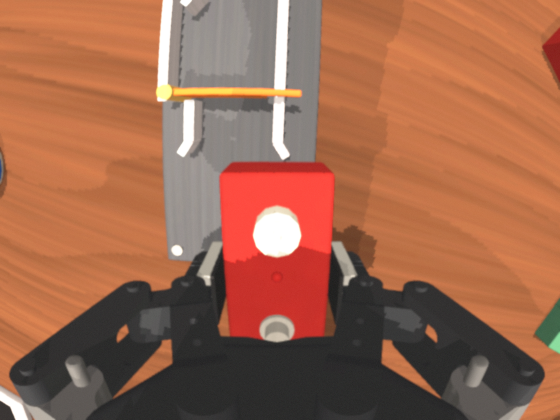

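The wrist view shows the pedal held square between the pads, with the dock ahead: gate pin (165,92), bar tip (301,93), wall bends near (191,143) and (279,143), and the near-left screw at (177,251). I'll check the dock frame with these points.

Run:
```python
from h import *
s=dict(eef_pos=[0.49469921,0.07360555,0.08741402],eef_rot=[-3.14073919e+00,-2.16021666e-03,2.82329814e-01]);cal=arm.calibration("wrist")
p=cv2.imread("pics/w2.png");h=cv2.cvtColor(p,cv2.COLOR_BGR2HSV)
def q(n,uv,z): print(n,(indock(wray(uv,z,s,cal)[0])*1000).round(1))
q("pin",(164,92),.048);q("tip",(301,93),.048);q("screw",(177,251),.007)
for r in (50,110,125,135):
    w=(h[r,:,1]<40)&(h[r,:,2]>150);c=np.nonzero(w[150:330])[0]+150
    g=np.split(c,np.nonzero(np.diff(c)>2)[0]+1)
    for k in g:
        if len(k)>4:q(f"row{r} wall {k[0]}-{k[-1]}",(k[0],r),.03);q("   ",(k[-1],r),.03)
# plate right edge: orientation
for r in(30,60,130,150):
    k=np.nonzero(h[r,:,1]<100)[0];k=k[(k>150)&(k<330)];q(f"plate row{r} {k.min()}-{k.max()}",(k.max(),r),.006)
```

```text
pin [-4.1 38.6]
tip [ -3.9 -39.5]
screw [-120.1   46.3]
row50 wall 159-177 [25.  49.8]
    [24.2 37.5]
row50 wall 183-211 [24.  33.5]
    [23.4 15.5]
row50 wall 215-248 [23.3 13. ]
    [23.3 -7.5]
row50 wall 275-287 [ 23.7 -23.9]
    [ 24.  -31.1]
row110 wall 163-200 [-14.3  45.5]
    [-14.6  21. ]
row110 wall 273-284 [-13.8 -24.2]
    [-13.5 -30.8]
row125 wall 163-200 [-23.9  45.4]
    [-24.   20.8]
row125 wall 272-283 [-23.1 -23.9]
    [-22.8 -30.6]
row135 wall 163-200 [-30.3  45.4]
    [-30.3  20.7]
row135 wall 272-283 [-29.2 -24.2]
    [-28.9 -30.9]
plate row30 160-320 [ 45.2 -53.7]
plate row60 158-319 [ 23.3 -53.7]
plate row130 162-316 [-25.7 -53.9]
plate row150 163-315 [-39.6 -54. ]
```

```bash
sed -i 's/^DO=.*/DO=np.array([.5667,.1214]);DY=.2417/' h.py
python3 - <<'E'
from h import *
x,y=dock(-.083);print(x,y);go(x,y,.06,DY)
E
```

```text
0.4861126044091073 0.10153365479316903
t 5.2 shift u [-0.003 -0.195  0.183] turn u [-0.0003 -0.0006  0.013 ]
```

>>> drive_tool([
  [-0.003, -0.1, 0, 0, 0, 0.006],
  [-0.003, -0.195, 0.05, 0, 0, 0.013],
  [-0.003, -0.195, 0.18, 0, 0, 0.013],
  [-0.003, -0.195, 0.18, 0, 0, 0.013],
])

```text
clock: 5.6
eef_pos: [0.4852, 0.0988, 0.0584]
eef_rot: [-3.141, 0.002, 0.239]
wrist_force: [-0.6, -0.6, -2.9]
gripper_width: 0.0454
finger_force: 26.8
```

Run:
```python
from h import *
x,y=dock(-.083);go(x,y,.0205,DY)
```

```text
t 5.6 shift u [ 0.011 -0.016  0.253] turn u [-0.0001  0.0006 -0.0007]
```

>>> drive_tool([
  [0.004, -0.006, 0.1, 0, 0, 0],
  [0.004, -0.006, 0.2, 0, 0, 0],
  [0.004, -0.006, 0.235, 0, 0, 0],
  [0.004, -0.006, 0.24, 0, 0, 0],
  [0.004, -0.006, 0.24, 0, 0, 0],
])

```text
clock: 6.1
eef_pos: [0.4873, 0.1005, 0.025]
eef_rot: [-3.141, -0.002, 0.24]
wrist_force: [0.2, 0.4, -2.1]
gripper_width: 0.0454
finger_force: 26.8
```

Run:
```python
from h import *
x,y=dock(-.083);go(x,y,.0195,DY);s=arm.read_state();print(s['eef_pos'],indock(s['eef_pos']),s['wrist_force'])
```

```text
t 6.1 shift u [-0.006 -0.009  0.037] turn u [-0.0001 -0.0008 -0.0004]
[0.48729498 0.10049122 0.02504274] [-0.0821015  -0.00129514] [ 0.18817083  0.39165814 -2.0716347 ]
```

>>> drive_tool([
  [-0.004, -0.008, 0.01, 0, 0, 0],
  [-0.004, -0.008, 0.02, 0, 0, 0],
  [-0.004, -0.008, 0.03, 0, 0, 0],
  [-0.004, -0.008, 0.034, 0, 0, 0],
  [-0.004, -0.008, 0.034, 0, 0, 0],
])

```text
clock: 6.6
eef_pos: [0.486, 0.102, 0.0194]
eef_rot: [-3.141, -0.002, 0.241]
wrist_force: [0.6, 0.1, -1.7]
gripper_width: 0.0458
finger_force: 26.8
```

Run:
```python
from h import *
x,y=dock(-.083);go(x,y,.0195,DY);s=arm.read_state();print(s['eef_pos'],indock(s['eef_pos']),s['wrist_force'])
```

```text
t 6.6 shift u [ 0.     0.003 -0.001] turn u [-0.0002 -0.0007 -0.0001]
[0.48596241 0.10196195 0.01935135] [-0.08304331  0.00045179] [ 0.5517409   0.14667963 -1.69671071]
```

>>> drive_tool([
  [0, 0, 0.004, 0, 0, 0],
  [0, 0, 0.004, 0, 0, 0],
])

```text
clock: 6.8
eef_pos: [0.4862, 0.102, 0.0193]
eef_rot: [-3.141, -0.003, 0.241]
wrist_force: [-1.5, -0.3, 2.8]
gripper_width: 0.0454
finger_force: 27.4
```

>>> drive_tool([
  [0, 0, 0, 0, 0, 0],
  [0, 0, 0, 0, 0, 0],
  [0, 0, 0, 0, 0, 0],
  [0, 0, 0, 0, 0, 0],
  [0, 0, 0, 0, 0, 0],
], jaw=1)

```text
clock: 7.3
eef_pos: [0.4859, 0.1019, 0.0187]
eef_rot: [-3.141, -0.002, 0.241]
wrist_force: [-0.1, 0.4, 0.2]
gripper_width: 0.0854
finger_force: 0.0
```

>>> drive_tool([
  [0, 0, -0.1, 0, 0, 0],
  [0, 0, -0.35, 0, 0, 0],
  [0, 0, -0.6, 0, 0, 0],
  [0, 0, -0.6, 0, 0, 0],
])

```text
clock: 7.7
eef_pos: [0.4888, 0.1024, 0.1138]
eef_rot: [-3.141, -0.01, 0.241]
wrist_force: [-0.3, 0.5, 0.5]
gripper_width: 0.0851
finger_force: 0.0
```

Run:
```python
from h import *
s,p,d=snap("w3");h=cv2.cvtColor(p,cv2.COLOR_BGR2HSV);cal=arm.calibration("wrist")
red=((h[...,0]<7)|(h[...,0]>172))&(h[...,1]>150)&(h[...,2]>110)
for c in pix(red):
    if cv2.contourArea(c)>300:
        q=wray(c.reshape(-1,2),.038,s,cal)[:,:2];q=np.array([indock(a) for a in q])*1000
        print(cv2.boundingRect(c),cv2.minAreaRect(q.astype(np.float32)))
print(indock(s['eef_pos']),s['eef_pos'],s['eef_rot'])
x,y=dock(-.152);go(x,y,.11,DY)
```

```text
(244, 150, 66, 128) ((-83.9035415649414, -0.2387523651123047), (94.93538665771484, 46.17632293701172), 0.011447151191532612)
(539, 22, 21, 65) ((66.77664947509766, -239.9142608642578), (29.73195457458496, 62.9050178527832), 84.80361938476562)
[-0.08020332  0.00024885] [0.48876843 0.10244466 0.1137627 ] [-3.14124812 -0.01025052  0.24125438]
t 7.75 shift u [-0.471  0.002  0.005] turn u [-0.0001 -0.0023 -0.0001]
```

View pics/w3.png

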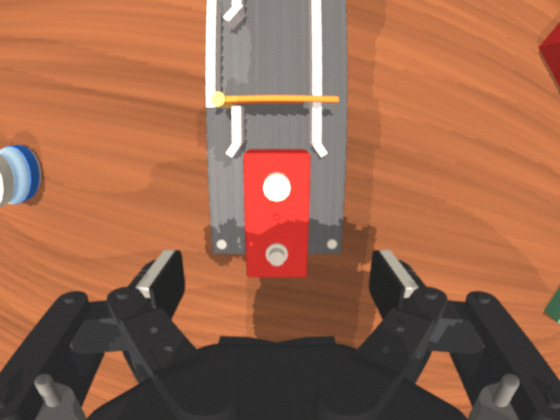

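The pedal sits straight on the entry plate at dock (−84, 0), with yaw about 0 and its nose at the flare (row 150). Next I'll back off, close the fingers and go down behind it.

>>> drive_tool([
  [-0.15, 0, 0, 0, 0, 0],
  [-0.4, 0.002, 0, 0, 0, 0],
  [-0.49, 0.002, 0, 0, 0, 0],
  [-0.49, 0.002, 0, 0, 0, 0],
  [-0.49, 0.002, 0, 0, 0, 0],
], jaw=0, newtons=40)

```text
clock: 8.25
eef_pos: [0.415, 0.0841, 0.1083]
eef_rot: [-3.141, -0.003, 0.241]
wrist_force: [0.0, 0.3, -0.0]
gripper_width: 0.0123
finger_force: 0.0
```

Run:
```python
from h import *
x,y=dock(-.156);go(x,y,.018,DY);s=arm.read_state();print(indock(s['eef_pos']),s['eef_pos'],s['eef_rot'],s['joint_positions'])
```

```text
t 8.25 shift u [-0.     0.001  0.602] turn u [-0.0002 -0.0008 -0.0001]
[-1.56222751e-01  7.22752092e-05] [0.41500096 0.0840777  0.10830171] [-3.14098517e+00 -2.61810914e-03  2.41262777e-01] [ 1.99390800e-01 -3.65689494e-02 -4.81963373e-01  1.12281152e+00
  7.16546179e-04  3.09972081e+00]
```

>>> drive_tool([
  [0, 0, 0.15, 0, 0, 0],
  [0, 0, 0.35, 0, 0, 0],
  [0, 0, 0.52, 0, 0, 0],
  [0, 0, 0.59, 0, 0, 0],
  [0, 0, 0.6, 0, 0, 0],
  [0, 0, 0.6, 0, 0, 0],
  [0, 0, 0.6, 0, 0, 0],
])

```text
clock: 8.95
eef_pos: [0.4158, 0.0843, 0.0197]
eef_rot: [-3.141, -0.004, 0.241]
wrist_force: [-0.6, 0.4, -0.3]
gripper_width: -0.0001
finger_force: 0.0
```

>>> drive_tool([
  [0.03, 0, 0, 0, 0, 0],
  [0.06, 0, 0, 0, 0, 0],
  [0.09, 0, 0, 0, 0, 0],
  [0.12, 0, 0, 0, 0, 0],
  [0.15, 0, 0, 0, 0, 0],
  [0.18, 0, 0, 0, 0, 0],
])

```text
clock: 9.55
eef_pos: [0.4412, 0.0906, 0.0186]
eef_rot: [-3.141, -0.002, 0.241]
wrist_force: [-0.7, -0.2, -0.2]
gripper_width: 0.0
finger_force: 0.3
```

Run:
```python
from h import *
x,y=dock(-.1);go(x,y,.018,DY);s=arm.read_state();print(indock(s['eef_pos']),s['eef_pos'],s['eef_rot'],s['wrist_force'],s['gripper_width'])
```

```text
t 9.55 shift u [0.195 0.001 0.004] turn u [-0.0002 -0.0005 -0.0001]
[-0.12925491  0.00013197] [0.44117063 0.09059051 0.01856948] [-3.14096896e+00 -1.68231946e-03  2.41286523e-01] [-0.70715818 -0.21168684 -0.16980534] 1.148671975244575e-06
```

>>> drive_tool([
  [0.027, 0, 0.001, 0, 0, 0],
  [0.054, 0, 0.001, 0, 0, 0],
  [0.08, 0, 0.001, 0, 0, 0],
  [0.107, 0, 0.001, 0, 0, 0],
  [0.134, 0, 0.001, 0, 0, 0],
  [0.16, 0, 0.001, 0, 0, 0],
  [0.187, 0, 0.001, 0, 0, 0],
  [0.214, 0, 0.001, 0, 0, 0],
])

```text
clock: 10.35
eef_pos: [0.4705, 0.0975, 0.0183]
eef_rot: [3.142, 0.002, 0.241]
wrist_force: [-8.5, -4.1, 6.4]
gripper_width: -0.0001
finger_force: 4.3
```

>>> drive_tool([
  [0.027, 0, 0, 0, 0, 0],
  [0.054, 0, 0, 0, 0, 0],
  [0.08, 0, 0, 0, 0, 0],
  [0.107, 0, 0, 0, 0, 0],
  [0.134, 0, 0, 0, 0, 0],
  [0.16, 0, 0, 0, 0, 0],
  [0.187, 0, 0, 0, 0, 0],
  [0.214, 0, 0, 0, 0, 0],
])

```text
clock: 11.15
eef_pos: [0.5037, 0.106, 0.0186]
eef_rot: [-3.141, -0.002, 0.241]
wrist_force: [-1.9, -0.9, -1.8]
gripper_width: 0.0001
finger_force: 1.1
```

Run:
```python
from h import *
x,y=dock(0.04);go(x,y,.018,DY);s,p,d=snap("w4");print(indock(s['eef_pos']),s['eef_pos'],s['eef_rot'],s['wrist_force'])
```

```text
t 11.15 shift u [0.699 0.001 0.005] turn u [-0.0002 -0.0007 -0.0001]
[-0.06484837  0.00015644] [0.50369916 0.1060302  0.01855186] [-3.14088769e+00 -2.15733280e-03  2.41352228e-01] [-1.86802203 -0.90618725 -1.77869018]
```

View pics/w4.png

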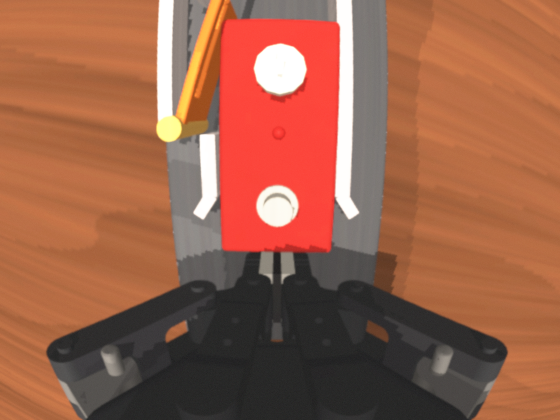

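The view shows the pedal (222–338, 20–250) in the channel between the walls, upright, with the leaf open on its left side. I'll keep pushing.

>>> drive_tool([
  [0.027, 0, 0, 0, 0, 0],
  [0.054, 0, 0, 0, 0, 0],
  [0.08, 0, 0, 0, 0, 0],
  [0.107, 0, 0, 0, 0, 0],
  [0.134, 0, 0, 0, 0, 0],
  [0.16, 0, 0, 0, 0, 0],
  [0.187, 0, 0, 0, 0, 0],
  [0.214, 0, 0, 0, 0, 0],
])

```text
clock: 12.0
eef_pos: [0.5348, 0.1135, 0.0187]
eef_rot: [-3.141, -0.002, 0.241]
wrist_force: [-1.1, -1.0, 0.6]
gripper_width: -0.0003
finger_force: 0.9
```

>>> drive_tool([
  [0.027, 0, 0, 0, 0, 0],
  [0.054, 0, 0, 0, 0, 0],
  [0.08, 0, 0, 0, 0, 0],
  [0.107, 0, 0, 0, 0, 0],
  [0.134, 0, 0, 0, 0, 0],
  [0.16, 0, 0, 0, 0, 0],
  [0.187, 0, 0, 0, 0, 0],
  [0.214, 0, 0, 0, 0, 0],
])

```text
clock: 12.8
eef_pos: [0.5659, 0.1212, 0.0187]
eef_rot: [-3.141, -0.002, 0.241]
wrist_force: [-0.5, -2.0, 0.5]
gripper_width: -0.0001
finger_force: 0.8
```

>>> drive_tool([
  [0.02, 0, 0, 0, 0, 0],
  [0.04, 0, 0, 0, 0, 0],
  [0.06, 0, 0, 0, 0, 0],
  [0.08, 0, 0, 0, 0, 0],
  [0.1, 0, 0, 0, 0, 0],
  [0.12, 0, 0, 0, 0, 0],
  [0.14, 0, 0, 0, 0, 0],
  [0.16, 0, 0, 0, 0, 0],
])

```text
clock: 13.6
eef_pos: [0.589, 0.127, 0.0187]
eef_rot: [-3.141, -0.002, 0.241]
wrist_force: [-1.5, -0.6, -0.4]
gripper_width: -0.0001
finger_force: 0.8
```

Run:
```python
from h import *
x,y=dock(0.04);go(x,y,.018,DY);s=arm.read_state();print(indock(s['eef_pos']),s['eef_pos'],s['eef_rot'],s['wrist_force'])
```

```text
t 13.6 shift u [0.113 0.001 0.005] turn u [-0.0002 -0.0006 -0.0001]
[2.3040681e-02 9.4828242e-05] [0.58904825 0.12700694 0.01870492] [-3.14089621e+00 -1.80642361e-03  2.41288342e-01] [-1.53418555 -0.63733116 -0.40791445]
```

>>> drive_tool([
  [0.013, 0, 0, 0, 0, 0],
  [0.026, 0, 0, 0, 0, 0],
  [0.039, 0, 0, 0, 0, 0],
  [0.052, 0, 0, 0, 0, 0],
  [0.065, 0, 0, 0, 0, 0],
  [0.078, 0, 0, 0, 0, 0],
  [0.09, 0, 0, 0, 0, 0],
  [0.1, 0, 0, 0, 0, 0],
])

```text
clock: 14.4
eef_pos: [0.6035, 0.1306, 0.0187]
eef_rot: [-3.141, -0.002, 0.241]
wrist_force: [-0.5, -1.1, -0.3]
gripper_width: -0.0001
finger_force: 0.8
```

>>> drive_tool([
  [0.006, 0, 0, 0, 0, 0],
  [0.012, 0, 0, 0, 0, 0],
  [0.018, 0, 0, 0, 0, 0],
  [0.024, 0, 0, 0, 0, 0],
  [0.03, 0, 0, 0, 0, 0],
])

```text
clock: 14.9
eef_pos: [0.6077, 0.1315, 0.0189]
eef_rot: [-3.141, -0.002, 0.241]
wrist_force: [-2.7, -1.0, 0.2]
gripper_width: 0.0002
finger_force: 1.1
```

Run:
```python
from h import *
s=arm.read_state();print(indock(s['eef_pos']),s['eef_pos'],s['eef_rot'],s['wrist_force'])
```

```text
[ 4.22485869e-02 -4.36853685e-05] [0.60773098 0.13146993 0.01889251] [-3.14117545e+00 -1.74772005e-03  2.41195521e-01] [-2.71482229 -0.99863994  0.19121875]
```

>>> drive_tool([
  [0.004, 0, 0, 0, 0, 0],
  [0.007, 0, 0, 0, 0, 0],
  [0.01, 0, 0, 0, 0, 0],
  [0.01, 0, 0, 0, 0, 0],
])

```text
clock: 15.3
eef_pos: [0.6094, 0.1319, 0.0188]
eef_rot: [-3.141, -0.002, 0.241]
wrist_force: [-1.9, -2.0, 0.3]
gripper_width: -0.0
finger_force: 0.9
```

>>> drive_tool([
  [0.004, 0, 0, 0, 0, 0],
  [0.007, 0, 0, 0, 0, 0],
  [0.01, 0, 0, 0, 0, 0],
  [0.01, 0, 0, 0, 0, 0],
])

```text
clock: 15.7
eef_pos: [0.6108, 0.1323, 0.0188]
eef_rot: [-3.141, -0.002, 0.241]
wrist_force: [-1.5, -1.1, 0.8]
gripper_width: 0.0001
finger_force: 0.9
```

>>> drive_tool([
  [0.004, 0, 0, 0, 0, 0],
  [0.007, 0, 0, 0, 0, 0],
  [0.01, 0, 0, 0, 0, 0],
  [0.01, 0, 0, 0, 0, 0],
])

```text
clock: 16.1
eef_pos: [0.6123, 0.1327, 0.0188]
eef_rot: [-3.141, -0.002, 0.241]
wrist_force: [-2.4, -0.7, 0.6]
gripper_width: 0.0002
finger_force: 0.8
```

>>> drive_tool([
  [0.004, 0, 0, 0, 0, 0],
  [0.007, 0, 0, 0, 0, 0],
  [0.01, 0, 0, 0, 0, 0],
  [0.01, 0, 0, 0, 0, 0],
])

```text
clock: 16.5
eef_pos: [0.6137, 0.133, 0.0188]
eef_rot: [-3.141, -0.002, 0.241]
wrist_force: [-2.3, -1.7, -0.8]
gripper_width: 0.0002
finger_force: 0.8
```

>>> drive_tool([
  [0.004, 0, 0, 0, 0, 0],
  [0.007, 0, 0, 0, 0, 0],
  [0.01, 0, 0, 0, 0, 0],
  [0.01, 0, 0, 0, 0, 0],
])

```text
clock: 16.9
eef_pos: [0.6152, 0.1334, 0.0188]
eef_rot: [-3.141, -0.002, 0.241]
wrist_force: [-1.0, -1.5, -0.6]
gripper_width: -0.0003
finger_force: 0.8
```

>>> drive_tool([
  [0.004, 0, 0, 0, 0, 0],
  [0.007, 0, 0, 0, 0, 0],
  [0.01, 0, 0, 0, 0, 0],
  [0.01, 0, 0, 0, 0, 0],
])

```text
clock: 17.3
eef_pos: [0.6166, 0.1338, 0.0188]
eef_rot: [-3.141, -0.002, 0.241]
wrist_force: [-0.4, -1.4, -0.7]
gripper_width: -0.0001
finger_force: 0.8
```

>>> drive_tool([
  [0.004, 0, 0, 0, 0, 0],
  [0.007, 0, 0, 0, 0, 0],
  [0.01, 0, 0, 0, 0, 0],
  [0.01, 0, 0, 0, 0, 0],
])

```text
clock: 17.7
eef_pos: [0.6181, 0.1341, 0.0188]
eef_rot: [-3.141, -0.002, 0.241]
wrist_force: [-1.0, -1.3, 0.1]
gripper_width: 0.0001
finger_force: 0.7
```

>>> drive_tool([
  [0.004, 0, 0, 0, 0, 0],
  [0.007, 0, 0, 0, 0, 0],
  [0.01, 0, 0, 0, 0, 0],
  [0.01, 0, 0, 0, 0, 0],
])

```text
clock: 18.1
eef_pos: [0.6196, 0.1345, 0.0188]
eef_rot: [-3.141, -0.002, 0.241]
wrist_force: [-0.9, -0.6, 0.0]
gripper_width: 0.0002
finger_force: 0.7
```

>>> drive_tool([
  [0.004, 0, 0, 0, 0, 0],
  [0.007, 0, 0, 0, 0, 0],
  [0.01, 0, 0, 0, 0, 0],
  [0.01, 0, 0, 0, 0, 0],
])

```text
clock: 18.5
eef_pos: [0.621, 0.1348, 0.0188]
eef_rot: [-3.141, -0.002, 0.241]
wrist_force: [-1.4, -1.4, -0.0]
gripper_width: 0.0002
finger_force: 0.7
```

>>> drive_tool([
  [0.004, 0, 0, 0, 0, 0],
  [0.007, 0, 0, 0, 0, 0],
  [0.01, 0, 0, 0, 0, 0],
  [0.01, 0, 0, 0, 0, 0],
])

```text
clock: 18.9
eef_pos: [0.6225, 0.1352, 0.0188]
eef_rot: [-3.141, -0.002, 0.241]
wrist_force: [-0.4, -1.0, 1.3]
gripper_width: -0.0001
finger_force: 0.7
```

>>> drive_tool([
  [0.004, 0, 0, 0, 0, 0],
  [0.007, 0, 0, 0, 0, 0],
  [0.01, 0, 0, 0, 0, 0],
  [0.01, 0, 0, 0, 0, 0],
])

```text
clock: 19.3
eef_pos: [0.6234, 0.1354, 0.0189]
eef_rot: [-3.141, -0.001, 0.241]
wrist_force: [-4.0, -2.8, 1.6]
gripper_width: 0.0002
finger_force: 2.2
```

Contact is felt. One more gentle increment, then hold.

>>> drive_tool([
  [0.002, 0, 0, 0, 0, 0],
  [0.004, 0, 0, 0, 0, 0],
  [0.006, 0, 0, 0, 0, 0],
  [0.008, 0, 0, 0, 0, 0],
  [0.01, 0, 0, 0, 0, 0],
  [0.01, 0, 0, 0, 0, 0],
])

```text
clock: 19.9
eef_pos: [0.624, 0.1356, 0.0188]
eef_rot: [-3.141, 0.0, 0.241]
wrist_force: [-7.7, -1.8, 4.3]
gripper_width: -0.0
finger_force: 3.9
```

Run:
```python
from h import *
s=arm.read_state();f=s['wrist_force'];print(indock(s['eef_pos']),s['eef_pos'],f,f[0]*np.cos(DY)+f[1]*np.sin(DY),s['finger_force'])
```

```text
[5.90610807e-02 2.70102868e-05] [0.62403786 0.1355627  0.01883307] [-7.66758361 -1.75804893  4.31914223] -7.865501212601793 3.9452743716537952
```

>>> drive_tool([
  [0.003, 0, 0, 0, 0, 0],
  [0.004, 0, 0, 0, 0, 0],
  [0.004, 0, 0, 0, 0, 0],
  [0.004, 0, 0, 0, 0, 0],
])

```text
clock: 20.3
eef_pos: [0.6242, 0.1356, 0.0188]
eef_rot: [-3.141, 0.001, 0.241]
wrist_force: [-7.7, -3.3, 5.2]
gripper_width: -0.0001
finger_force: 4.6
```

>>> drive_tool([
  [0, 0, 0, 0, 0, 0],
  [0, 0, 0, 0, 0, 0],
  [0, 0, 0, 0, 0, 0],
  [0, 0, 0, 0, 0, 0],
  [0, 0, 0, 0, 0, 0],
  [0, 0, 0, 0, 0, 0],
  [0, 0, 0, 0, 0, 0],
  [0, 0, 0, 0, 0, 0],
])

```text
clock: 21.1
eef_pos: [0.6242, 0.1356, 0.0188]
eef_rot: [-3.141, 0.001, 0.241]
wrist_force: [-10.1, -3.4, 5.5]
gripper_width: 0.0
finger_force: 4.6
```

Run:
```python
from h import *
s,p,d=snap("w5");f=s['wrist_force'];print(indock(s['eef_pos']),s['eef_pos'],f,f[0]*np.cos(DY)+f[1]*np.sin(DY),s['finger_force'])
```

```text
[5.92177218e-02 4.64290362e-05] [0.6241853  0.13561905 0.01880084] [-10.05807036  -3.44292201   5.48431411] -10.589782797031035 4.603697767015547
```

View pics/w5.png

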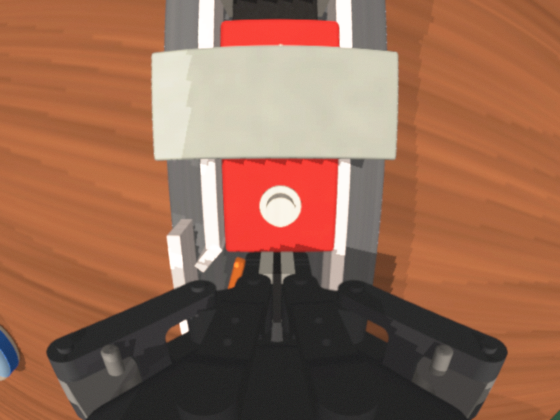

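The view shows the pedal under the bridge against the stop, square and upright, with the bar (237,270) lying against the left of the fingers. The press was held for about 1 s. Now I'll draw back at about 17 mm/s.

>>> drive_tool([
  [-0.006, 0, 0, 0, 0, 0],
  [-0.015, 0, 0, 0, 0, 0],
  [-0.026, 0, 0, 0, 0, 0],
  [-0.037, 0, 0, 0, 0, 0],
  [-0.048, 0, 0, 0, 0, 0],
  [-0.059, 0, 0, 0, 0, 0],
  [-0.07, 0, 0, 0, 0, 0],
  [-0.081, 0, 0, 0, 0, 0],
])

```text
clock: 21.95
eef_pos: [0.614, 0.1331, 0.0189]
eef_rot: [-3.141, -0.002, 0.241]
wrist_force: [0.3, -1.3, 0.6]
gripper_width: 0.0001
finger_force: 0.7
```

>>> drive_tool([
  [-0.011, 0, 0, 0, 0, 0],
  [-0.022, 0, 0, 0, 0, 0],
  [-0.033, 0, 0, 0, 0, 0],
  [-0.044, 0, 0, 0, 0, 0],
  [-0.055, 0, 0, 0, 0, 0],
  [-0.066, 0, 0, 0, 0, 0],
  [-0.077, 0, 0, 0, 0, 0],
  [-0.088, 0, 0, 0, 0, 0],
])

```text
clock: 22.75
eef_pos: [0.6011, 0.1299, 0.0188]
eef_rot: [-3.141, -0.002, 0.241]
wrist_force: [0.1, -1.2, 0.3]
gripper_width: 0.0003
finger_force: 0.8
```

Run:
```python
from h import *
s=arm.read_state();print(indock(s['eef_pos']),s['eef_pos'],s['eef_rot'],s['wrist_force'])
```

```text
[3.54038294e-02 3.09240907e-05] [0.60106733 0.12990406 0.01876432] [-3.14106441e+00 -1.85963573e-03  2.41251484e-01] [ 0.0853624  -1.22559328  0.27654666]
```

>>> drive_tool([
  [-0.011, 0, 0, 0, 0, 0],
  [-0.022, 0, 0, 0, 0, 0],
  [-0.033, 0, 0, 0, 0, 0],
  [-0.044, 0, 0, 0, 0, 0],
  [-0.055, 0, 0, 0, 0, 0],
  [-0.066, 0, 0, 0, 0, 0],
  [-0.077, 0, 0, 0, 0, 0],
  [-0.088, 0, 0, 0, 0, 0],
])

```text
clock: 23.55
eef_pos: [0.5882, 0.1267, 0.0187]
eef_rot: [-3.141, -0.002, 0.241]
wrist_force: [0.0, -2.8, -0.8]
gripper_width: -0.0002
finger_force: 1.0
```

>>> drive_tool([
  [-0.011, 0, 0, 0, 0, 0],
  [-0.022, 0, 0, 0, 0, 0],
  [-0.033, 0, 0, 0, 0, 0],
  [-0.044, 0, 0, 0, 0, 0],
  [-0.055, 0, 0, 0, 0, 0],
  [-0.066, 0, 0, 0, 0, 0],
  [-0.077, 0, 0, 0, 0, 0],
  [-0.088, 0, 0, 0, 0, 0],
])

```text
clock: 24.35
eef_pos: [0.5753, 0.1236, 0.0187]
eef_rot: [-3.141, -0.002, 0.241]
wrist_force: [-0.6, -3.1, 0.6]
gripper_width: -0.0001
finger_force: 1.1
```

>>> drive_tool([
  [-0.011, 0, 0, 0, 0, 0],
  [-0.022, 0, 0, 0, 0, 0],
  [-0.033, 0, 0, 0, 0, 0],
  [-0.044, 0, 0, 0, 0, 0],
  [-0.055, 0, 0, 0, 0, 0],
  [-0.066, 0, 0, 0, 0, 0],
  [-0.077, 0, 0, 0, 0, 0],
  [-0.088, 0, 0, 0, 0, 0],
])

```text
clock: 25.15
eef_pos: [0.5626, 0.1206, 0.0187]
eef_rot: [-3.141, -0.002, 0.241]
wrist_force: [-0.8, -1.7, 0.2]
gripper_width: -0.0
finger_force: 0.7
```

>>> drive_tool([
  [-0.011, 0, 0, 0, 0, 0],
  [-0.022, 0, 0, 0, 0, 0],
  [-0.033, 0, 0, 0, 0, 0],
  [-0.044, 0, 0, 0, 0, 0],
  [-0.055, 0, 0, 0, 0, 0],
  [-0.066, 0, 0, 0, 0, 0],
  [-0.077, 0, 0, 0, 0, 0],
  [-0.088, 0, 0, 0, 0, 0],
])

```text
clock: 25.95
eef_pos: [0.5501, 0.1176, 0.0188]
eef_rot: [-3.141, -0.003, 0.242]
wrist_force: [-0.4, -0.5, 0.5]
gripper_width: -0.0001
finger_force: 0.0
```

>>> drive_tool([
  [-0.011, 0, 0, 0, 0, 0],
  [-0.022, 0, 0, 0, 0, 0],
  [-0.033, 0, 0, 0, 0, 0],
  [-0.044, 0, 0, 0, 0, 0],
  [-0.055, 0, 0, 0, 0, 0],
  [-0.066, 0, 0, 0, 0, 0],
  [-0.077, 0, 0, 0, 0, 0],
  [-0.088, 0, 0, 0, 0, 0],
])

```text
clock: 26.75
eef_pos: [0.537, 0.1142, 0.0187]
eef_rot: [-3.141, -0.002, 0.241]
wrist_force: [-0.3, 0.5, 0.1]
gripper_width: 0.0002
finger_force: 0.0
```

>>> drive_tool([
  [-0.011, 0, 0, 0, 0, 0],
  [-0.022, 0, 0, 0, 0, 0],
  [-0.033, 0, 0, 0, 0, 0],
  [-0.044, 0, 0, 0, 0, 0],
  [-0.055, 0, 0, 0, 0, 0],
  [-0.066, 0, 0, 0, 0, 0],
  [-0.077, 0, 0, 0, 0, 0],
  [-0.088, 0, 0, 0, 0, 0],
])

```text
clock: 27.55
eef_pos: [0.5242, 0.111, 0.0187]
eef_rot: [-3.141, -0.002, 0.241]
wrist_force: [0.6, 0.6, -0.3]
gripper_width: 0.0002
finger_force: 0.0
```

Run:
```python
from h import *
s=arm.read_state();print(indock(s['eef_pos']),s['eef_pos'],s['eef_rot'],s['wrist_force'])
```

```text
[-4.37552889e-02  8.86800000e-05] [0.52419534 0.11101312 0.01865337] [-3.14094541e+00 -1.92879419e-03  2.41224757e-01] [ 0.60876184  0.62775472 -0.32930664]
```

Force is zero, so the gate is off the fingers. I'll continue back, lift clear and check.

>>> drive_tool([
  [-0.1, 0, 0, 0, 0, 0],
  [-0.25, 0, 0, 0, 0, 0],
  [-0.4, 0, 0, 0, 0, 0],
  [-0.5, 0, -0.1, 0, 0, 0],
  [-0.5, 0, -0.4, 0, 0, 0],
  [-0.5, 0, -0.7, 0, 0, 0],
  [-0.5, 0, -0.7, 0, 0, 0],
])

```text
clock: 28.25
eef_pos: [0.4544, 0.0936, 0.1296]
eef_rot: [-3.141, -0.012, 0.241]
wrist_force: [1.3, -0.4, 0.5]
gripper_width: 0.0002
finger_force: 0.0
```

Run:
```python
from h import *
print(arm.read_state()['clock'])
p,d=arm.get_image("top");b=cv2.resize(p[120:280,190:300],None,fx=3.5,fy=3.5,interpolation=2)
q,d=arm.get_image("scene");a=cv2.resize(q[170:330,285:395],None,fx=3.5,fy=3.5,interpolation=2)
cv2.imwrite("pics/end.png",np.hstack([b,a]))
for n,old,new in(("top","top0",p),("scene","scene0",q)):
    h0=cv2.absdiff(cv2.imread(f"pics/{old}.png"),new).max(2)>60
    print(n,[cv2.boundingRect(c) for c in pix(h0)])
```

```text
28.25
top [(319, 404, 29, 16), (471, 401, 40, 19), (248, 390, 47, 30), (301, 379, 15, 23), (222, 370, 67, 50), (180, 303, 11, 29), (192, 247, 32, 18), (241, 236, 65, 133), (334, 215, 19, 15), (163, 167, 106, 121)]
scene [(326, 274, 27, 19), (326, 247, 25, 11), (182, 181, 42, 41), (305, 103, 71, 85), (369, 77, 32, 18), (322, 75, 48, 18), (331, 71, 32, 8), (331, 58, 35, 8), (329, 47, 38, 10), (326, 31, 38, 13), (370, 27, 49, 40), (306, 11, 13, 40), (381, 0, 35, 22), (362, 0, 15, 31), (328, 0, 22, 35)]
```

View pics/end.png

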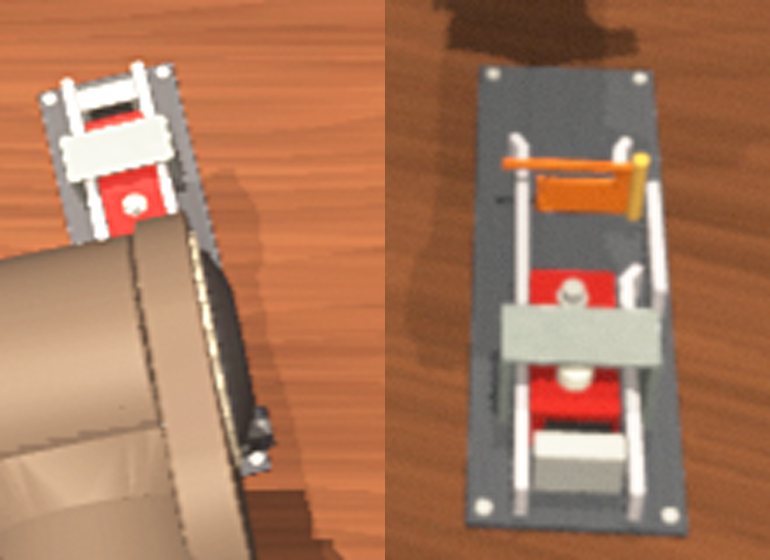

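The gate is shut (right panel, 505–645, 160–210) and the pedal sits upright under the bridge at the stop. The scene picture shows no change at the green pedal, jar or battery, and the arm is clear.

```bash
python3 -c "
from rig import arm
print(arm.finish_job())"
```

```text
the job is handed in; nothing more can be done
None
```

The smallest red pedal is in the dock: it was pressed against the stop at about 9 N for roughly 1 s, the gate was eased shut behind it, and I handed the job in at about 28 s with the arm clear and everything else unmoved.

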